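# Point out the drive and its sleeve, then flip the check-off lever

### The job

Show the person watching the rack which parts belong together: point at the middle of the matte black hard drive with the fingertips two to four centimetres above it and stay there for two seconds, then point in the same way at the middle of the orange sleeve for two seconds. After that, check the pair off by pushing the red-tipped lever all the way over to its other side, and back away from it. Touch nothing but the lever: no part and no tier may be touched, shifted or lifted.

Things in the scene. Friction and masses are not known exactly. Their poses are not given: they have to be found in the camera images.
- drive: The hard drive: a matte black flat box, 112 (x) x 76 (y) x 16 mm high, with a small plain silver plate on top. Loose, lying flat on the low tier, beside the parts box. Origin at the centre of its underside, z up.
- drive_top (a point): The centre of the hard drive's top face, 16 mm above its underside.
- sleeve: The orange silicone sleeve: a flat stiff moulded shell, 124 (x) x 86 (y) x 22 mm high, ribbed on top, open at its +x end. Loose, lying flat on the high tier, beside the tweezer set. Origin at the centre of its underside, z up.
- sleeve_top (a point): The centre of the sleeve's top face, 22 mm above its underside.
- parts_box: Bystander: a closed clear plastic parts box with small metal parts inside, 120 (x) x 80 (y) x 30 mm high, loose on the low tier. Origin at the centre of its underside.
- tweezers: Bystander: a set of three stainless tweezers lying on a grey holder plate, about 122 (x) x 72 (y) x 13 mm high, loose on the high tier. Origin at the centre of its underside.
- tier_low: The low tier: a smoked acrylic tray, 200 (x) x 250 (y) mm, on a white powder-coated steel frame. Fixed. Its floor is 40 mm above the work surface, with a 6 mm lip round it. Origin on the work surface under its centre. It stands on the left or the right of the lever.
- tier_high: The high tier: two stacked smoked acrylic trays, 200 (x) x 250 (y) mm, on a white powder-coated steel frame; the lower tray is empty, the upper one's floor is 85 mm above the work surface, with a 6 mm lip round it. Fixed. Origin on the work surface under its centre. It stands on the other side of the lever.
- flag_base: The lever's grey base block, 70 (x) x 50 (y) x 25 mm high, fixed on the work surface between the tiers. Origin at the centre of its underside. The lever's pivot axis runs along the block's y, 22 mm above the origin; the lever is pushed over towards the block's +x (roughly away from the robot).
- flag (a joint): Angle of the lever, rad. At 0 it leans 0.5 rad from upright towards the block's -x (the robot's side), at 1.0, its stop, 0.5 rad towards +x; it starts between 0 and 0.2. It turns with light friction (about 1 N at the tip) and stays where it is left.
- flag_tip (a point): The centre of the red ball, 26 mm in diameter, at the lever's end, 80 mm from the pivot axis along a steel shaft 10 mm in diameter.
Things that resemble listed ones, but are neither listed nor needed, are in the scene too. Leave any purple or turquoise look-alike of the drive alone.

How it is judged (in metres and radians):
On the way, in this order (a step that is already met when the one before it is completed fails the run):
1. the fingers point at the middle of the hard drive from just above it, for 1.5 s (horizontal distance between the grasp point and drive_top below 0.028 m and z of the grasp point in the frame of drive_top between 0 and 0.088 m), for 1.5 s.
2. the fingers point at the middle of the orange sleeve from just above it, for 1.5 s (horizontal distance between the grasp point and sleeve_top below 0.028 m and z of the grasp point in the frame of sleeve_top between 0 and 0.088 m), for 1.5 s.
3. the lever is pushed all the way over (value of joint flag above 0.85 rad), for 0.2 s.
At the end, for the whole second after the job is handed in: The lever is over at its far side (above 0.85 of 1.0 rad) and stays there; drive, sleeve, parts box and tweezer set rest within 6 mm of where they began. Pointing: grasp point within 28 mm of the middle in plan and up to 88 mm above the top face, for 1.5 s (value of joint flag above 0.85 rad and distance of each of drive, sleeve, parts_box, tweezers from where it was at the start of the episode below 0.006 m and linear speed of each of drive, sleeve, parts_box, tweezers below 0.02 m/s); the robot touches nothing.
It fails at once if the hard drive is touched by the robot, shifted or lifted (contact force between drive and the fingers above 0.3 N or contact force between drive and the arm above 0.3 N or distance of drive from where it was at the start of the episode above 0.006 m).
It fails at once if the orange sleeve is touched by the robot, shifted or lifted (contact force between sleeve and the fingers above 0.3 N or contact force between sleeve and the arm above 0.3 N or distance of sleeve from where it was at the start of the episode above 0.006 m).
It fails at once if the parts box is touched by the robot, shifted or lifted (contact force between parts_box and the fingers above 0.3 N or contact force between parts_box and the arm above 0.3 N or distance of parts_box from where it was at the start of the episode above 0.006 m).
It fails at once if the tweezer set is touched by the robot, shifted or lifted (contact force between tweezers and the fingers above 0.3 N or contact force between tweezers and the arm above 0.3 N or distance of tweezers from where it was at the start of the episode above 0.006 m).
It fails at once if the robot touches a tier (contact force between any of tier_low, tier_high and the fingers above 0.5 N or contact force between any of tier_low, tier_high and the arm above 0.5 N).
It also fails if it takes over 61 s, if anything falls off the work surface, if the arm or the gripper's body presses on something with over 40 N, if the wrist force passes 120 N, or if a joint passes its speed limit or range.

### The arm

A 6-joint arm with a two-finger parallel gripper is mounted at the origin on the work surface. World frame = base frame: x ahead of the robot, y to its left, z up, the work surface at z = 0. Lengths are in mm, angles in rad, forces in N, time in s.
With the tool pointing down it reaches from about 275 to 825 mm from the base axis. Payload 4.9 kg.
Tool frame: the origin (TCP) lies on the front face of the gripper's body, between the roots of the fingers; the fingertips stand 73 mm ahead of it and the grasp point (between the pads) lies 54 mm ahead of it; x points along the fingers, y is the direction in which the jaws open and shut, and the axes are right-handed (so a half turn about x gives the same grasp; the last joint's range is limited). The gripper opens to 85 mm and grips with 20 to 120 N. Pads are 22 mm wide; open, the fingers measure 114 mm over their backs; the gripper's body (76 mm by 85 mm) begins 54 mm behind the grasp point. The pads swing forward as they close: fully open they stand 13 mm farther back than shut.
Start: joints at [1.147, 0.326, -0.193, 1.052, 0, 1.437], TCP at [157.163, 527.085, 303.881] pointing down, gripper open.
Joint ranges: [-2.65, 2.65], [-0.97, 1.79], [-1.3, 1.35], [-1.93, 2.1], [-1.47, 1.37], [-3.14, 3.14]. Speed limits (rad/s): [2.57, 2.57, 3.14, 3.14, 3.14, 3.14].

### API

Orientations are given as a unit quaternion [x, y, z, w].
In Python, from bench import read_state, optics, env gives the robot as it stands. The module is installed in compiled form; this text tells all that it offers.
- The arm moves only by the tool drive_tool, never from a script. Its argument "rows" is a list of rows, each a list of 7 numbers: the turn, a rotation vector about the world's x, y, z in units of 90 degrees (1.0 is 90 degrees), then the shift along the world's x, y, z in units of 400 mm (1.0 is 400 mm), then the finger opening in mm, from 0 to 85.4. A call has exactly 10 rows; each row is the pose to reach, as a shift and turn from the pose commanded when the call began; what a row does not reach only later rows make up. A row lasts 1/12 s, in which the tool goes at most 41.7 mm and 7.16 degrees, less where a joint would pass 70% of its speed; a pose out of reach is approached as far as the arm can. A call with a number of a shift or a turn outside -1 to 1 is refused whole. A call with a gripper value outside its range is refused whole. The fingers move at their own pace and stop on an object; "squeeze" is the grip in N (left out, the last holds). Time passes only in rows, so rows that repeat a pose let the fingers close, or fill a call up. It gives the time, the measured TCP pose, the force and the opening at its end, in the units of the state.
- read_state(): the state, without advancing time (a new reading comes with each control period).
- optics.read_camera(name): name is "side" or "top" or "wrist"; returns (picture, depth): 384x512x3 uint8, red, green, blue; 384x512 float32, mm along the optical axis (not along the pixel's ray), 0 where there is no reading.
- optics.camera_info(name): a dict with "vertical_fov" (degrees; the focal length in pixels is half the picture's height over the tangent of half this angle, whatever the lens; pixels are square), "cx", "cy" (the principal point, pixels), "pose" (4x4, takes a point from camera to world coordinates); the wrist camera has in their place "T_tool_cam" (4x4, takes a point from camera to tool coordinates, whose origin is the TCP and whose axes are the tool frame's). Camera axes: x right, y up, looking along -z (the intrinsics and any distortion apply to the point x, -y, -z); pixel columns grow to the right and rows downward; lengths in mm; the calibration is good to about 2 mm. A picture is of the moment at which its call begins: read the wrist's pose just before it. camera_info takes no time and is no camera call.
- env.job_done(): hands the job in, once; it reports no verdict.
The state is a dict: "clock": time; "q": joint angles; "qd": joint speeds; "effort": joint torques, N m; "eef_pos": TCP position; "eef_rot": TCP orientation; "ft_force": force on the tool from outside, world axes, zero at the start; "ft_torque": the same for the moment, N m; "gripper_width": finger opening in mm.
Only numpy, scipy, OpenCV 4.12 (cv2) and the standard library are available. Lean on these libraries where they do the work, as an engineer would, in place of code of your own. Each camera call takes 0.05 s, during which the arm holds its last target. There are 200 camera calls.

## Working session

There is one attempt and no reset: what is moved stays moved. The work goes in short steps, Python scripts to look and compute and a tool call to move; the robot and the scene stay as the last step left them, time stands still between calls to the robot, and variables do not carry over. Pictures are saved under pics/ and viewed, about 8 in all and at most 12, crops included, and the job is handed in when it is done.

Besides the shell and the picture viewer there is one more tool, called after "Call:" as name([rows], argument=value, ...), one row to a line, values as JSON. drive_tool: Moves the arm, as the interface text tells. Its arguments: {"type":"object","properties":{"rows":{"type":"array"},"squeeze":{"type":"number"}},"required":["rows"]}

```bash
mkdir -p pics; python3 - <<'E'
from bench import read_state, optics
import cv2,numpy as np
s=read_state();print(s)
for n in("top","side"):
    p,d=optics.read_camera(n);np.savez(f"{n}.npz",p=p,d=d)
    i=optics.camera_info(n);print(n,i)
    cv2.imwrite(f"pics/{n}0.png",p[:,:,::-1])
print(optics.camera_info("wrist"))
E
```

```text
{'clock': 0.0, 'q': array([ 1.14681427e+00,  3.26921293e-01, -1.93578008e-01,  1.05199387e+00,
        4.90460921e-06,  1.43660421e+00]), 'qd': array([-0.0025439 ,  0.00121306,  0.00013707, -0.00040118,  0.00155016,
       -0.00095477]), 'effort': array([ 1.85971062e-04, -4.43399298e+01,  2.62441152e+01,  1.54434488e-02,
       -2.63340871e-05,  5.55184229e-06]), 'eef_pos': array([156.95917772, 526.65634053, 303.11625553]), 'eef_rot': array([ 0.10152182,  0.69986374, -0.10267429,  0.69952988]), 'ft_force': array([ 0.33842039, -0.06141968, -0.20306429]), 'ft_torque': array([-0.02415756,  0.01439712, -0.00601692]), 'gripper_width': 85.75129184174057}
top {'vertical_fov': 46.75712432647556, 'cx': 256.323644966393, 'cy': 187.96647502122937, 'pose': array([[-5.32829172e-03,  9.97757556e-01, -6.67193226e-02,
         3.66435412e+02],
       [-9.99975254e-01, -5.00987200e-03,  4.93893230e-03,
         1.12001919e+02],
       [ 4.59360175e-03,  6.67439876e-02,  9.97759560e-01,
         1.54109795e+03],
       [ 0.00000000e+00,  0.00000000e+00,  0.00000000e+00,
         1.00000000e+00]])}
sid
[... 183 characters left out ...]
       [-5.85838074e-01,  4.67924789e-01, -6.61694902e-01,
        -5.71693408e+02],
       [-2.16205738e-02,  8.07161285e-01,  5.89934920e-01,
         6.95979546e+02],
       [ 0.00000000e+00,  0.00000000e+00,  0.00000000e+00,
         1.00000000e+00]])}
{'vertical_fov': 59.227844910414774, 'cx': 253.84659556878483, 'cy': 187.4427911293112, 'T_tool_cam': array([[ 4.91167925e-05,  2.80600321e-01, -9.59824701e-01,
        -6.92496370e+01],
       [ 9.99999491e-01, -9.81134373e-04, -2.35657462e-04,
         7.48351459e-01],
       [-1.00784257e-03, -9.59824201e-01, -2.80600227e-01,
        -7.05770908e+01],
       [ 0.00000000e+00,  0.00000000e+00,  0.00000000e+00,
         1.00000000e+00]])}
```

View pics/top0.png

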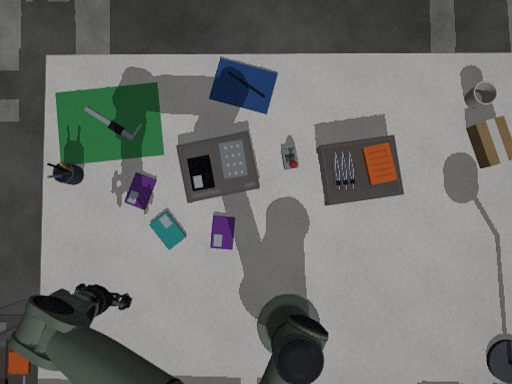

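View pics/side0.png

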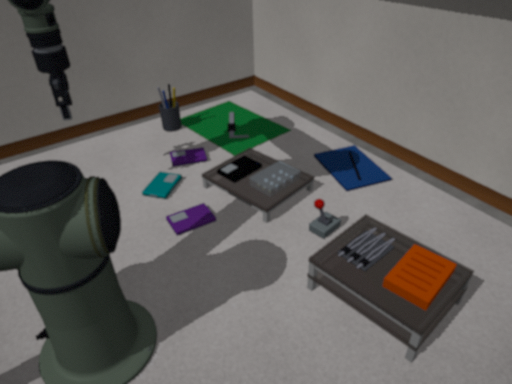

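Top view: drive at about (201,173) on the left tier, lever ball (293,164), orange sleeve (380,163) on the right tier. The side view agrees.

```bash
cat > h.py <<'E'
import numpy as np,cv2
from bench import optics
def load(n): z=np.load(n+".npz");return z['p'],z['d']
def ray(n,uv):
    i=optics.camera_info(n);f=192/np.tan(np.radians(i['vertical_fov']/2));T=i['pose']
    uv=np.atleast_2d(uv).astype(float)
    v=np.c_[(uv[:,0]-i['cx'])/f,-(uv[:,1]-i['cy'])/f,-np.ones(len(uv))]
    return T[:3,3],v@T[:3,:3].T
def plane(n,uv,z):
    o,r=ray(n,uv);return o+r*((z-o[2])/r[:,2])[:,None]
def depth(n,uv,d):
    o,r=ray(n,uv);return o+r*np.asarray(d)[:,None]
E
python3 - <<'E'
from h import *
def big(m,box):
    k=np.zeros_like(m,np.uint8);x0,y0,x1,y1=box;k[y0:y1,x0:x1]=m[y0:y1,x0:x1]
    n,l,s,c=cv2.connectedComponentsWithStats(k);return l==1+np.argmax(s[1:,4])
for n,boxes in(("top",[(180,145,216,195),(355,130,405,195),(275,145,305,175)]),("side",[(212,150,265,185),(370,230,470,315),(305,190,335,215)])):
    p,d=load(n);h=cv2.cvtColor(p,cv2.COLOR_RGB2HSV);H,S,V=cv2.split(h)
    ms=[V<28,(H<16)&(S>190)&(V>90),((H<6)|(H>174))&(S>150)&(V>70)]
    for nm,m,b,z in zip(("drive","sleeve","ball"),ms,boxes,(56,107,90)):
        m=big(m.astype(np.uint8),b);ys,xs=np.nonzero(m)
        c,_=cv2.findContours(m.astype(np.uint8),0,2);r=cv2.minAreaRect(max(c,key=len))
        q=depth(n,np.c_[xs,ys],d[ys,xs])
        B=plane(n,cv2.boxPoints(r),z)
        print(n,nm,len(xs),"rect",np.round(r[0],1),"ctr@z",plane(n,r[0],z)[0].round(),"depthmed",np.median(q,0).round(),"z",np.percentile(q[:,2],[5,95]).round(),"sides",np.linalg.norm(np.diff(B[:3,:2],axis=0),axis=1).round(),"corners",B[:,:2].round().tolist())
# ball by two views; tiers/lever heights map from top depth
p,d=load("top");ys,xs=np.mgrid[100:215,170:415];q=depth("top",np.c_[xs.ravel(),ys.ravel()],d[ys,xs].ravel())
for nm,sel in(("low",q[:,1]>150),("high",q[:,1]<60)):
    for a,b in((34,60),(78,130)):
        k=sel&(q[:,2]>a)&(q[:,2]<b);
        if k.sum()>50:print(nm,a,b,k.sum(),cv2.minAreaRect(q[k,:2].astype(np.float32)))
k=(q[:,1]<130)&(q[:,1]>-20)&(q[:,0]>380)&(q[:,2]>12)
k&=(np.abs(q[:,1]-20)<50)
print(len(q[k]),q[k].round().astype(int)[::6].tolist())
v=cv2.resize(p[125:215,170:415],None,fx=3.2,fy=3.2,interpolation=2);cv2.imwrite("pics/crop.png",v[:,:,::-1])
E
```

```text
top drive 580 rect [200.5 172.6] ctr@z [518. 292.  56.] depthmed [528. 286.  57.] z [51. 62.] sides [ 74. 110.] corners [[566.0, 338.0], [579.0, 266.0], [471.0, 245.0], [458.0, 318.0]]
top sleeve 979 rect [379.5 163.3] ctr@z [ 541. -296.  107.] depthmed [ 541. -296.  109.] z [103. 114.] sides [ 86. 123.] corners [[592.0, -242.0], [610.0, -326.0], [490.0, -350.0], [472.0, -266.0]]
top ball 38 rect [293. 164.] ctr@z [542. -16.  90.] depthmed [540. -14. 107.] z [101. 112.] sides [20. 20.] corners [[552.0, -6.0], [552.0, -26.0], [532.0, -26.0], [532.0, -6.0]]
side drive 496 rect [239.3 168.5] ctr@z [513. 283.  56.] depthmed [524. 275.  55.] z [48. 58.] sides [147.  98.] corners [[458.0, 315.0], [601.0, 344.0], [568.0, 252.0], [435.0, 230.0]]
side sleeve 2661 rect [418.4 274.5] ctr@z [ 531. -298.  107.] depthmed [ 528. -300.  107.] z [ 93. 109.] sides [155. 106.] corners [[455.0, -273.0], [600.0, -219.0], [610.0, -325.0], [473.0, -363.0]]
side ball 57 rect [318.5 204. ] ctr@z [546.  -8.  90.] depthmed [536. -19. 103.] z [ 96. 109.] sides [17. 31.] corners [[550.0, 9.0], [563.0, -2.0], [54
[... 332 characters left out ...]
8, 357.88580322265625), 7.999322891235352)
256 [[776, 69, 15], [769, 66, 14], [762, 66, 16], [755, 62, 13], [741, 66, 13], [605, 9, 28], [605, -12, 27], [602, 9, 25], [601, -12, 30], [598, 9, 26], [598, -12, 26], [595, 9, 26], [595, -12, 26], [591, 5, 24], [591, -15, 26], [587, 2, 28], [587, -19, 28], [583, -1, 33], [581, 16, 27], [579, -4, 37], [577, 13, 30], [576, -8, 36], [574, 9, 22], [572, -11, 42], [569, 3, 38], [568, -17, 40], [565, -4, 38], [564, 9, 23], [553, -12, 107], [559, 2, 31], [550, -12, 106], [556, 2, 30], [545, -11, 115], [553, 2, 30], [543, -11, 108], [550, 2, 25], [540, -11, 107], [546, -1, 30], [536, -14, 113], [543, -5, 27], [533, -18, 109], [540, -8, 24], [535, 6, 30]]
```

View pics/crop.png

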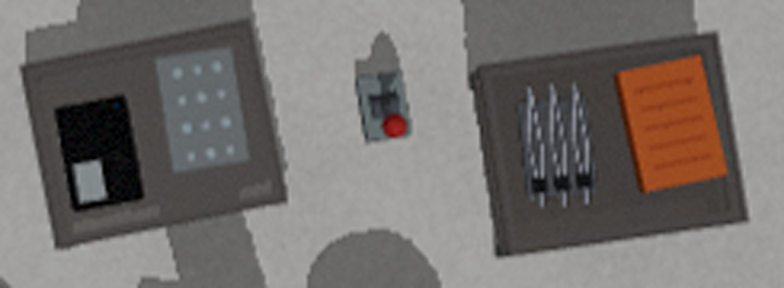

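Measured: drive (518,292,56), sleeve (541,-296,107), ball about (540,-15,93) with block yaw about +0.17. The side lengths and heights match the given ones. I'll move above the drive with fingers shut and turned square to the push direction.

Call:
drive_tool([
  [0,0,0.05,0.05,-0.03,0,0],
  [0,0,0.1,0.14,-0.09,0,0],
  [0,0,0.16,0.23,-0.15,-0.02,0],
  [0,0,0.22,0.32,-0.21,-0.04,0],
  [0,0,0.29,0.41,-0.27,-0.06,0],
  [0,0,0.29,0.5,-0.33,-0.08,0],
  [0,0,0.29,0.58,-0.39,-0.1,0],
  [0,0,0.29,0.66,-0.44,-0.1,0],
  [0,0,0.29,0.72,-0.48,-0.1,0],
  [0,0,0.29,0.75,-0.5,-0.1,0],
], squeeze=20)

```text
clock: 0.93
eef_pos: [460.6, 324.2, 263.2]
eef_rot: [-0.057, 0.705, 0.056, 0.705]
ft_force: [0.2, -0.1, 0.2]
gripper_width: 0.2
```

```bash
python3 - <<'E'
from h import *
from bench import read_state
s=read_state();print(s['clock'],s['eef_pos'],s['gripper_width'],s['q'])
p,d=optics.read_camera("wrist");np.savez("w1.npz",p=p,d=d,pos=s['eef_pos'],rot=s['eef_rot']);cv2.imwrite("pics/w1.png",p[:,:,::-1])
E
```

```text
0.9333 [460.55835477 324.24068024 263.20703543] 0.18082958781657427 [ 0.48297366  0.38013892 -0.22172491  0.96879028 -0.00145787  0.32178652]
```

View pics/w1.png

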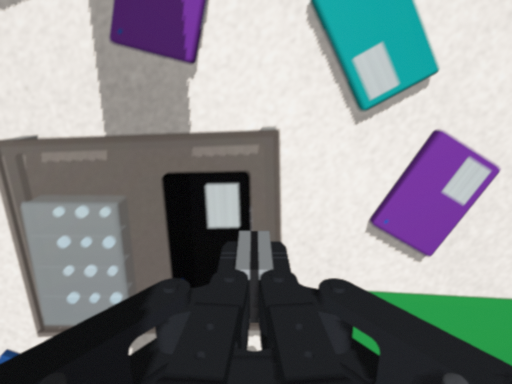

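Wrist view: the drive's near edge runs from (165,173) to (249,172), left of the fingers. That is consistent with the remaining shift needed, and I'm checking it numerically.

```bash
cat >> h.py <<'E'
def wray(f,uv,z):
    from scipy.spatial.transform import Rotation as R
    w=np.load(f);i=optics.camera_info("wrist");T=i['T_tool_cam'];fo=192/np.tan(np.radians(i['vertical_fov']/2))
    uv=np.atleast_2d(uv).astype(float);v=np.c_[(uv[:,0]-i['cx'])/fo,-(uv[:,1]-i['cy'])/fo,-np.ones(len(uv))]
    A=R.from_quat(w['rot']).as_matrix();o=A@T[:3,3]+w['pos'];r=v@(A@T[:3,:3]).T
    return o+r*((z-o[2])/r[:,2])[:,None]
E
python3 -c "
from h import *
print(wray('w1.npz',[[165,173],[249,172],[171,277]],56).round())"
```

```text
[[471. 250.  56.]
 [458. 320.  56.]
 [569. 264.  56.]]
```

Call:
drive_tool([
  [0,0,0,0.05,-0.03,-0.05,0],
  [0,0,0,0.1,-0.06,-0.11,0],
  [0,0,0,0.14,-0.08,-0.17,0],
  [0,0,0,0.155,-0.085,-0.22,0],
  [0,0,0,0.155,-0.085,-0.25,0],
  [0,0,0,0.155,-0.085,-0.26,0],
  [0,0,0,0.155,-0.085,-0.26,0],
  [0,0,0,0.155,-0.085,-0.26,0],
  [0,0,0,0.155,-0.085,-0.26,0],
  [0,0,0,0.155,-0.085,-0.26,0],
])

```text
clock: 1.82
eef_pos: [519.5, 293.8, 161.2]
eef_rot: [-0.059, 0.704, 0.059, 0.705]
ft_force: [-1.0, -0.7, 0.2]
gripper_width: 0.0
```

Call:
drive_tool([
  [0,0,0,0,0,0,0],
  [0,0,0,0,0,0,0],
  [0,0,0,0,0,0,0],
  [0,0,0,0,0,0,0],
  [0,0,0,0,0,0,0],
  [0,0,0,0,0,0,0],
  [0,0,0,0,0,0,0],
  [0,0,0,0,0,0,0],
  [0,0,0,0,0,0,0],
  [0,0,0,0,0,0,0],
])

```text
clock: 2.65
eef_pos: [519.2, 293.1, 159.8]
eef_rot: [-0.059, 0.705, 0.059, 0.705]
ft_force: [-1.4, 0.2, -0.2]
gripper_width: 0.1
```

Call:
drive_tool([
  [0,0,0,0,0,0,0],
  [0,0,0,0,0,0,0],
  [0,0,0,0,0,0,0],
  [0,0,0,0,0,0,0],
  [0,0,0,0,0,0,0],
  [0,0,0,0,0,0,0],
  [0,0,0,0,0,0,0],
  [0,0,0,0,0,0,0],
  [0,0,0,0,0,0,0],
  [0,0,0,0,0,0,0],
])

```text
clock: 3.48
eef_pos: [519.2, 293.1, 159.9]
eef_rot: [-0.059, 0.705, 0.059, 0.705]
ft_force: [0.3, 0.4, 0.6]
gripper_width: -0.1
```

```bash
python3 - <<'E'
from h import *
p,d=optics.read_camera("side");cv2.imwrite("pics/s1.png",cv2.resize(p[100:260,150:350],None,fx=3,fy=3)[:,:,::-1])
E
```

```text
(no output)
```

View pics/s1.png

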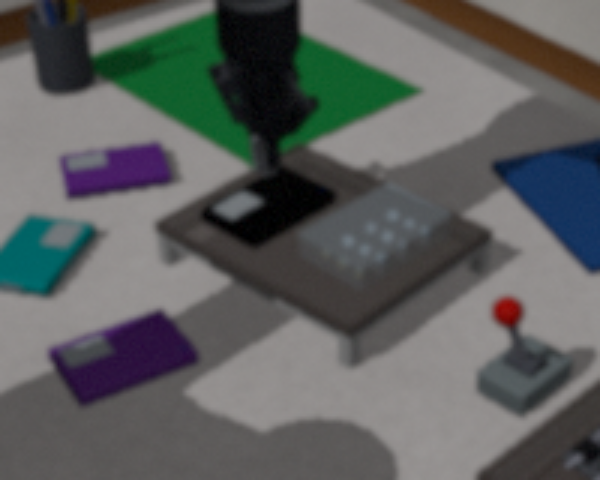

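The side view shows the fingertips (crop 262,168) hovering over the middle of the drive with nothing touched. I'll hold a bit more, then go over to the sleeve.

Call:
drive_tool([
  [0,0,0,0,0,0,0],
  [0,0,0,0,0,0,0],
  [0,0,0,0,0,0,0],
  [0,0,0,0,0,0,0],
  [0,0,0,0,0,0,0],
  [0,0,0,0,0,0,0],
  [0,0,0,0,0,0.05,0],
  [0,0,0,0,0,0.12,0],
  [0,0,0,0,0,0.19,0],
  [0,0,0,0,0,0.25,0],
])

```text
clock: 4.37
eef_pos: [519.2, 293.1, 261.5]
eef_rot: [-0.058, 0.704, 0.059, 0.705]
ft_force: [0.8, -0.2, -0.2]
gripper_width: 0.1
```

Call:
drive_tool([
  [0,0,0,0,-0.03,0.02,0],
  [0,0,0,0,-0.09,0.02,0],
  [0,0,0,0,-0.17,0.02,0],
  [0,0,0,0,-0.26,0.02,0],
  [0,0,0,0,-0.35,0.02,0],
  [0,0,0,0,-0.44,0.02,0],
  [0,0,0,0,-0.53,0.02,0],
  [0,0,0,0,-0.62,0.02,0],
  [0,0,0,0,-0.7,0.02,0],
  [0,0,0,0,-0.75,0.02,0],
])

```text
clock: 5.2
eef_pos: [518.3, -10.3, 267.2]
eef_rot: [-0.058, 0.705, 0.057, 0.704]
ft_force: [1.0, -0.5, 0.7]
gripper_width: -0.0
```

```bash
python3 - <<'E'
from h import *
from bench import read_state
s=read_state();print(s['clock'],s['eef_pos'],s['q'])
p,d=optics.read_camera("wrist");np.savez("w2.npz",p=p,d=d,pos=s['eef_pos'],rot=s['eef_rot']);cv2.imwrite("pics/w2.png",p[:,:,::-1])
E
```

```text
5.2 [518.32358382 -10.27708131 267.23834138] [-0.16175882  0.29726954 -0.33228909  0.94193144 -0.00114576 -0.32460723]
```

View pics/w2.png

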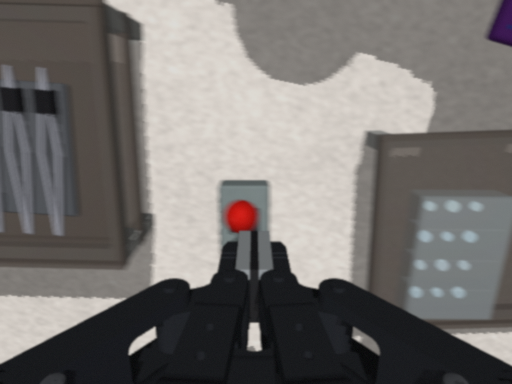

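Base near edge (222–269,181) is square to the tool, and the ball is at (242,216). On to the sleeve.

Call:
drive_tool([
  [0,0,0,0.01,-0.05,0,0],
  [0,0,0,0.02,-0.13,0,0],
  [0,0,0,0.03,-0.22,0,0],
  [0,0,0,0.04,-0.31,0,0],
  [0,0,0,0.05,-0.4,0,0],
  [0,0,0,0.055,-0.49,0,0],
  [0,0,0,0.055,-0.58,0,0],
  [0,0,0,0.055,-0.66,0,0],
  [0,0,0,0.055,-0.71,-0.02,0],
  [0,0,0,0.055,-0.7225,-0.05,0],
])

```text
clock: 6.08
eef_pos: [540.9, -300.1, 247.8]
eef_rot: [-0.058, 0.704, 0.056, 0.705]
ft_force: [0.4, 0.4, 0.2]
gripper_width: -0.1
```

```bash
python3 - <<'E'
from h import *
from bench import read_state
print('ball',wray('w2.npz',[[242,216]],92).round(),'near edge',wray('w2.npz',[[222,181],[269,181]],25).round())
s=read_state();print(s['clock'],s['eef_pos'])
p,d=optics.read_camera("wrist");np.savez("w3.npz",p=p,d=d,pos=s['eef_pos'],rot=s['eef_rot'])
H,S,V=cv2.split(cv2.cvtColor(p,cv2.COLOR_RGB2HSV));m=((H<16)&(S>190)&(V>90)).astype(np.uint8)
ys,xs=np.nonzero(m);q=wray('w3.npz',np.c_[xs,ys],107);a=np.array([.985,.17]);b=np.array([-.17,.985])
print(len(xs),"along",np.percentile(q[:,:2]@a,[.5,99.5]),"across",np.percentile(q[:,:2]@b,[.5,99.5]),"expected ctr",np.array([541,-296])@np.c_[a,b])
E
```

```text
ball [[543. -15.  92.]] near edge [[537. -38.  25.]
 [530.   7.  25.]]
6.0833 [ 540.92212257 -300.07435416  247.78749673]
19892 along [421.10745075 540.41963813] across [-425.6526273  -340.45260364] expected ctr [ 482.565 -383.53 ]
```

Matches from close up (483 vs 482.6 along, −383 vs −383.5 across). Going down and holding.

Call:
drive_tool([
  [0,0,0,0,0,-0.03,0],
  [0,0,0,0,0,-0.06,0],
  [0,0,0,0,0,-0.085,0],
  [0,0,0,0,0,-0.095,0],
  [0,0,0,0,0,-0.095,0],
  [0,0,0,0,0,-0.095,0],
  [0,0,0,0,0,-0.095,0],
  [0,0,0,0,0,-0.095,0],
  [0,0,0,0,0,-0.095,0],
  [0,0,0,0,0,-0.095,0],
])

```text
clock: 6.97
eef_pos: [541.4, -296.0, 210.4]
eef_rot: [-0.059, 0.704, 0.058, 0.705]
ft_force: [0.3, 0.6, 0.2]
gripper_width: -0.2
```

Call:
drive_tool([
  [0,0,0,0,0,0,0],
  [0,0,0,0,0,0,0],
  [0,0,0,0,0,0,0],
  [0,0,0,0,0,0,0],
  [0,0,0,0,0,0,0],
  [0,0,0,0,0,0,0],
  [0,0,0,0,0,0,0],
  [0,0,0,0,0,0,0],
  [0,0,0,0,0,0,0],
  [0,0,0,0,0,0,0],
])

```text
clock: 7.8
eef_pos: [541.2, -295.9, 209.9]
eef_rot: [-0.059, 0.705, 0.059, 0.705]
ft_force: [0.3, 0.6, -1.0]
gripper_width: -0.5
```

Call:
drive_tool([
  [0,0,0,0,0,0,0],
  [0,0,0,0,0,0,0],
  [0,0,0,0,0,0,0],
  [0,0,0,0,0,0,0],
  [0,0,0,0,0,0,0],
  [0,0,0,0,0,0,0],
  [0,0,0,0,0,0,0],
  [0,0,0,0,0,0,0],
  [0,0,0,0,0,0,0],
  [0,0,0,0,0,0,0],
])

```text
clock: 8.63
eef_pos: [541.2, -295.9, 209.9]
eef_rot: [-0.059, 0.705, 0.059, 0.705]
ft_force: [0.1, 0.4, 0.5]
gripper_width: 0.0
```

```bash
python3 - <<'E'
from h import *
p,d=optics.read_camera("side");cv2.imwrite("pics/s2.png",cv2.resize(p[130:360,280:490],None,fx=2.5,fy=2.5)[:,:,::-1])
E
```

```text
(no output)
```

View pics/s2.png

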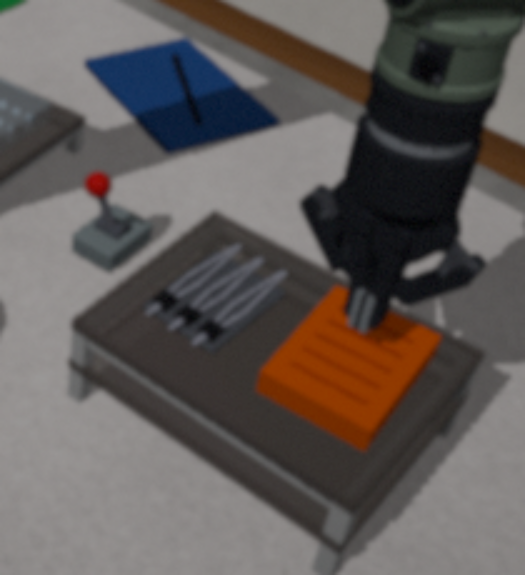

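Side view: the fingertips are over the sleeve's middle with a clear gap. Now I'll hold a little longer, lift, and go to the robot side of the lever.

Call:
drive_tool([
  [0,0,0,0,0,0,0],
  [0,0,0,0,0,0,0],
  [0,0,0,0,0,0,0],
  [0,0,0,0,0,0,0],
  [0,0,0,0,0,0,0],
  [0,0,0,0,0,0,0],
  [0,0,0,0,0,0.05,0],
  [0,0,0,0,0,0.11,0],
  [0,0,0,0,0,0.17,0],
  [0,0,0,0,0,0.2,0],
])

```text
clock: 9.52
eef_pos: [541.9, -296.4, 292.9]
eef_rot: [-0.059, 0.704, 0.058, 0.706]
ft_force: [0.1, -1.3, 0.5]
gripper_width: 0.2
```

Call:
drive_tool([
  [0,0,0,-0.01,0.05,0,0],
  [0,0,0,-0.03,0.13,0,0],
  [0,0,0,-0.05,0.22,0,0],
  [0,0,0,-0.07,0.31,0,0],
  [0,0,0,-0.09,0.4,0,0],
  [0,0,0,-0.11,0.49,0,0],
  [0,0,0,-0.13,0.57,0,0],
  [0,0,0,-0.13,0.64,0,0],
  [0,0,0,-0.13,0.675,0,0],
  [0,0,0,-0.13,0.685,0,0],
])

```text
clock: 10.35
eef_pos: [488.8, -19.7, 290.2]
eef_rot: [-0.06, 0.704, 0.06, 0.705]
ft_force: [-0.6, -1.0, 0.4]
gripper_width: -0.2
```

Call:
drive_tool([
  [0,0,0,0,0,-0.04,0],
  [0,0,0,0,0,-0.1,0],
  [0,0,0,0,0,-0.17,0],
  [0,0,0,0,0,-0.24,0],
  [0,0,0,0,0,-0.3,0],
  [0,0,0,0,0,-0.34,0],
  [0,0,0,0,0,-0.35,0],
  [0,0,0,0,0,-0.35,0],
  [0,0,0,0,0,-0.35,0],
  [0,0,0,0,0,-0.35,0],
])

```text
clock: 11.18
eef_pos: [490.2, -22.4, 151.1]
eef_rot: [-0.059, 0.704, 0.058, 0.705]
ft_force: [0.0, 0.4, -0.7]
gripper_width: 0.2
```

```bash
python3 - <<'E'
from h import *
p,d=optics.read_camera("side");cv2.imwrite("pics/s3.png",cv2.resize(p[130:270,220:400],None,fx=3,fy=3)[:,:,::-1])
E
```

```text
(no output)
```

View pics/s3.png

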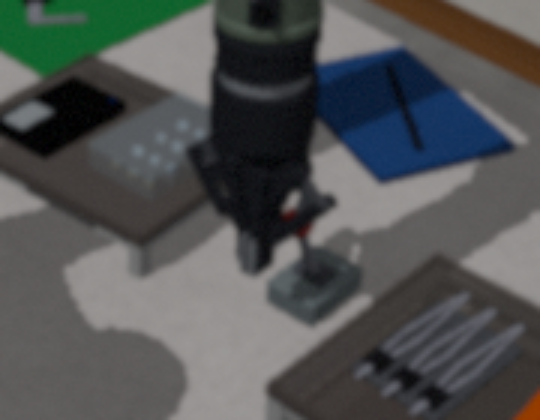

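The fingers stand on the robot's side of the ball, lined up. Pushing now.

Call:
drive_tool([
  [0,0,0,0.02,0.003,0,0],
  [0,0,0,0.045,0.007,0,0],
  [0,0,0,0.07,0.011,0,0],
  [0,0,0,0.095,0.015,0,0],
  [0,0,0,0.12,0.018,0,0],
  [0,0,0,0.14,0.022,0,0],
  [0,0,0,0.16,0.025,0,0],
  [0,0,0,0.18,0.028,0,0],
  [0,0,0,0.195,0.03,0,0],
  [0,0,0,0.205,0.032,0,0],
])

```text
clock: 12.07
eef_pos: [571.9, -9.0, 149.8]
eef_rot: [-0.059, 0.705, 0.059, 0.705]
ft_force: [-1.4, -0.6, 0.0]
gripper_width: -0.0
```

Call:
drive_tool([
  [0,0,0,0.003,0,0,0],
  [0,0,0,0.006,0.001,0,0],
  [0,0,0,0.009,0.001,0,0],
  [0,0,0,0.012,0.002,0,0],
  [0,0,0,0.015,0.002,0,0],
  [0,0,0,0.018,0.003,0,0],
  [0,0,0,0.021,0.003,0,0],
  [0,0,0,0.023,0.004,0,0],
  [0,0,0,0.025,0.004,0,0],
  [0,0,0,0.025,0.004,0,0],
])

```text
clock: 12.9
eef_pos: [581.3, -7.5, 149.9]
eef_rot: [-0.059, 0.705, 0.059, 0.705]
ft_force: [0.1, -0.7, -1.3]
gripper_width: -0.1
```

No stop force yet; continuing in small steps.

Call:
drive_tool([
  [0,0,0,0.002,0,0,0],
  [0,0,0,0.004,0.001,0,0],
  [0,0,0,0.006,0.001,0,0],
  [0,0,0,0.008,0.001,0,0],
  [0,0,0,0.01,0.002,0,0],
  [0,0,0,0.01,0.002,0,0],
  [0,0,0,0.01,0.002,0,0],
  [0,0,0,0.01,0.002,0,0],
  [0,0,0,0.01,0.002,0,0],
  [0,0,0,0.01,0.002,0,0],
])

```text
clock: 13.73
eef_pos: [585.3, -6.7, 150.0]
eef_rot: [-0.059, 0.705, 0.059, 0.705]
ft_force: [0.1, -0.4, 0.2]
gripper_width: 0.1
```

```bash
python3 - <<'E'
from h import *
from bench import read_state
print(read_state()['ft_force'])
for n in("side","top"):
    p,d=optics.read_camera(n);H,S,V=cv2.split(cv2.cvtColor(p,cv2.COLOR_RGB2HSV));m=((H<6)|(H>174))&(S>150)&(V>60)
    b=(270,110,310,180) if n=="top" else (290,150,370,225)
    k=np.zeros_like(m);k[b[1]:b[3],b[0]:b[2]]=m[b[1]:b[3],b[0]:b[2]];ys,xs=np.nonzero(k)
    print(n,len(xs),xs.mean() if len(xs) else 0,ys.mean() if len(xs) else 0, plane(n,[[xs.mean(),ys.mean()]],93) if len(xs) else '')
E
```

```text
[ 0.12088609 -0.36586888  0.23866979]
side 2 338.5 194.0 [[608.84536499 -10.7740574   93.        ]]
top 0 0 0
```

Call:
drive_tool([
  [0,0,0,0.002,0,0,0],
  [0,0,0,0.004,0.001,0,0],
  [0,0,0,0.006,0.001,0,0],
  [0,0,0,0.008,0.001,0,0],
  [0,0,0,0.01,0.002,0,0],
  [0,0,0,0.01,0.002,0,0],
  [0,0,0,0.01,0.002,0,0],
  [0,0,0,0.01,0.002,0,0],
  [0,0,0,0.01,0.002,0,0],
  [0,0,0,0.01,0.002,0,0],
])

```text
clock: 14.67
eef_pos: [587.0, -6.3, 149.6]
eef_rot: [-0.059, 0.706, 0.058, 0.703]
ft_force: [-6.4, -1.3, 4.6]
gripper_width: -0.2
```

Call:
drive_tool([
  [0,0,0,0.001,0,0,0],
  [0,0,0,0.002,0,0,0],
  [0,0,0,0.003,0,0,0],
  [0,0,0,0.004,0.001,0,0],
  [0,0,0,0.005,0.001,0,0],
  [0,0,0,0.005,0.001,0,0],
  [0,0,0,0.005,0.001,0,0],
  [0,0,0,0.005,0.001,0,0],
  [0,0,0,0.005,0.001,0,0],
  [0,0,0,0.005,0.001,0,0],
])

```text
clock: 15.5
eef_pos: [587.4, -6.2, 149.5]
eef_rot: [-0.059, 0.708, 0.058, 0.702]
ft_force: [-12.3, -3.4, 8.4]
gripper_width: 0.0
```

The stop is reached: 12 N and the TCP has stalled. Backing away towards the robot, then up.

Call:
drive_tool([
  [0,0,0,-0.01,-0.002,0,0],
  [0,0,0,-0.03,-0.005,0,0],
  [0,0,0,-0.07,-0.011,0,0],
  [0,0,0,-0.12,-0.02,0,0],
  [0,0,0,-0.18,-0.03,0,0],
  [0,0,0,-0.24,-0.04,0.02,0],
  [0,0,0,-0.3,-0.045,0.07,0],
  [0,0,0,-0.36,-0.05,0.14,0],
  [0,0,0,-0.42,-0.05,0.21,0],
  [0,0,0,-0.45,-0.05,0.26,0],
])

```text
clock: 16.33
eef_pos: [409.1, -25.3, 255.6]
eef_rot: [-0.058, 0.704, 0.058, 0.705]
ft_force: [0.6, 0.1, -0.4]
gripper_width: -0.1
```

Call:
drive_tool([
  [0,0,0,0,0,0,0],
  [0,0,0,0,0,0,0],
  [0,0,0,0,0,0,0],
  [0,0,0,0,0,0,0],
  [0,0,0,0,0,0,0],
  [0,0,0,0,0,0,0],
  [0,0,0,0,0,0,0],
  [0,0,0,0,0,0,0],
  [0,0,0,0,0,0,0],
  [0,0,0,0,0,0,0],
])

```text
clock: 17.17
eef_pos: [411.2, -25.5, 253.7]
eef_rot: [-0.059, 0.705, 0.059, 0.705]
ft_force: [-0.4, 0.1, 0.3]
gripper_width: 0.3
```

```bash
python3 - <<'E'
from h import *
from bench import read_state
s=read_state();print(s['ft_force'],s['eef_pos'])
p,d=optics.read_camera("top");H,S,V=cv2.split(cv2.cvtColor(p,cv2.COLOR_RGB2HSV))
def c(m,b):
    k=np.zeros_like(m,np.uint8);k[b[1]:b[3],b[0]:b[2]]=m[b[1]:b[3],b[0]:b[2]]
    q=cv2.findContours(k,0,2)[0];return cv2.minAreaRect(max(q,key=len))[0] if q else None
bb=c(((H<6)|(H>174))&(S>150)&(V>60),(275,110,305,180));print('ball',bb,plane("top",bb,92) if bb else '')
print('drive',c(V<28,(180,145,216,195)),'sleeve',c((H<16)&(S>190)&(V>90),(355,130,405,195)))
p0=load("top")[0];df=np.abs(p.astype(int)-p0).max(2)
for n,b in(("box",(215,140,250,182)),("tweez",(328,148,360,192))):print(n,df[b[1]:b[3],b[0]:b[2]].mean())
p,d=optics.read_camera("side");cv2.imwrite("pics/s4.png",p[:,:,::-1])
E
```

```text
[-0.35145686  0.05521275  0.25684645] [411.18152268 -25.50030615 253.74267956]
ball (289.0, 143.5) [[609.5567668   -3.56239046  92.        ]]
drive (200.4256134033203, 172.6094207763672) sleeve (379.3352966308594, 163.25881958007812)
box 3.120408163265306
tweez 6.800426136363637
```

View pics/s4.png

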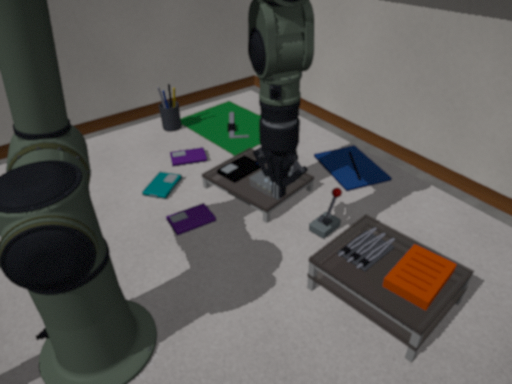

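The lever leans away with its ball at (336,192), at x≈609 against about 606 expected at the stop. The drive and sleeve are unmoved in the images, and the arm is clear.

```bash
python3 -c "
from bench import env
print(env.job_done())"
```

```text
the job is handed in; nothing more can be done
None
```

I pointed at the middle of the black drive and then the orange sleeve, with the shut fingertips about 3 cm above each for over 2 s. I then pushed the lever to its stop (about 12 N, TCP stalled), backed off and handed the job in at about 17 s of the 61 s allowed.

- **Lever:** in the last images the ball is at x≈609 mm, against about 606 mm expected at full travel.
- **Drive and sleeve:** their centres are within 0.2 px of the start.
- **Parts box and tweezers:** I checked these only by image difference. Both differences are small; the tweezers' is the larger (6.8 against 3.1 grey levels). I put that down to noise or shading, since they look in place in the side view.
- **Forces:** readings stayed within about 1.5 N except while pushing against the lever's stop.

No check failed.

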